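# Shut the record case and press its locking knob onto the D-shaft

### The arm

A 7-joint arm with a two-finger parallel gripper is mounted at the origin on the work surface. World frame = base frame: x ahead of the robot, y to its left, z up, the work surface at z = 0. Lengths are in m, angles in rad, forces in N, time in s.
With the tool pointing down it reaches from about 0.4 to 0.85 m from the base axis. Payload 10.4 kg.
Tool frame: the origin (TCP) lies on the centre line of the jaws, within the pads' length; the fingertips stand r.finger_overhang ahead of it and the grasp point (between the pads) lies 5 mm behind it (r.finger_overhang is the distance from the TCP to the fingertips, in m); z points along the fingers, y is the line along which they close (so a half turn about z gives the same grasp; the last joint's range is limited). The gripper opens to 87 mm and grips with 3 to 60 N. Pads are 19 mm wide; open, the fingers measure 117 mm over their backs; the gripper's body (75 mm by 190 mm) begins 51 mm behind the grasp point.
Start: joints at [1.306, 0.332, -0.065, 1.46, 0.022, 1.35, -0.088], TCP at [0.15, -0.607, 0.237] pointing down, gripper open.
Joint ranges: [-2.6, 2.6], [-0.5, 2.12], [-1.47, 1.34], [0.16, 2.42], [-1.27, 4.41], [0.06, 2.06], [-2.6, 2.6]. Speed limits (rad/s): [2.22, 2.22, 2.79, 2.79, 3.14, 3.14, 3.14].

### API

Orientations are given as a unit quaternion [x, y, z, w].
In Python, from bench import read_state, viewer, r gives the robot as it stands.
- The arm moves only by the tool carry_out, never from a script. Its argument "moves" is a list of rows, each a list of 6 numbers: the shift along the tool's x, y, z in units of 40 mm (1.0 is 40 mm), then the turn, a rotation vector about the tool's x, y, z in units of 8 degrees (1.0 is 8 degrees). A call has 1 to 20 rows; each row shifts and turns the commanded pose from where the row before left it, along the tool's axes as they then stand; what a row does not reach is not made up. A row lasts 1/8 s, in which the tool goes at most 62.5 mm and 10.7 degrees, less where a joint would pass 70% of its speed; a pose out of reach is approached as far as the arm can. A call is refused whole if a number of a shift passes 1 or a number of a turn 1, either way. A call with a gripper value outside its range is refused whole. "fingers" is the finger opening in mm, from 0 to 87, set as the call begins (left out, the last holds). The fingers move at their own pace and stop on an object; "force" is the grip in N (left out, the last holds). Time passes only in rows, so rows that do not move let the fingers close. It gives the time, the measured TCP pose, the force, the opening and the grip force at its end, in the units of the state.
- read_state(): the state, without advancing time (a new reading comes with each control period).
- viewer.camera(name): name is "scene" or "top" or "wrist"; returns a dict with "pixels" (420x560x3 uint8, red, green, blue), "range_z" (420x560 float32, m along the optical axis (not along the pixel's ray), 0 where there is no reading), "fx", "fy", "cx", "cy" (pixels), "k1" (the pictures are not rectified: a ray, as slopes to the right and down, at radius r is drawn at 1 + k1 r^2 times it, then the intrinsics apply), "xyz" and "orientation" of the camera in the world. Camera axes: x right, y down, z forward; pixel columns grow to the right and rows downward; lengths in m; the calibration is good to about 2 mm. A picture is of the moment at which its call begins.
- r.close_job(): hands the job in; it is judged then, once.
The state is a dict: "time": time; "joint_positions": joint angles; "joint_vel": joint speeds; "joint_torque": joint torques, N m; "ee_pos": TCP position; "eef_rot": TCP orientation; "ft_force": force on the tool from outside, world axes, zero at the start; "torque": the same for the moment, N m; "width": finger opening in m; "grip_force": force on a finger pad.
Only numpy, scipy, OpenCV 4.12 (cv2) and the standard library are available. Lean on these libraries where they do the work, as an engineer would, in place of code of your own. Each camera call takes 0.05 s, during which the arm holds its last target. There are 200 camera calls.

### The job

Shut the lid of the grey record case, and only then fit its locking knob, the black one with the pointed nose: turn it so that its D-shaped bore matches the D-shaped shaft standing on the lock beside the case, slip it onto the shaft and press it all the way down against the lock's spring. Finish while holding it there: the gripper still on the knob and still pressing it fully down, lid shut. Leave everything else on the table where it is.

Things in the scene. Friction and masses are not known exactly. Their poses are not given: they have to be found in the camera images.
- case: grey steel record case, fixed, 180 (x) x 220 (y) x 90 mm high (97 mm with the lid shut), open on top, two cartons inside. Origin under the centre of the case proper. Joined to its -y side is a dark steel lock housing, 100 (x) x 125 (y) x 55 mm high; the lock shaft stands on it, 65 mm from the case's side wall
- lid (a joint): angle of the case's lid, rad: 0 is shut (level on the rim), grows as it opens; starts between 0.7 and 1.2. The hinge is stiff: the lid stays where it is left and must be pushed all the way shut, with about 2 to 5 N at 140 mm from the hinge
- lid_hinge (a point): on the hinge axis (along the case's y), middle of the case's far (+x) rim, at the lid's underside. Axes turn with the lid: the flat lid, 180 mm long, 220 wide, 6 thick, reaches along the point's -x; the point's +z is the normal of its outer face, which looks up when shut, to the case's +x and up when open. No handle: push on the outer face
- lid_edge (a point): middle of the lid's free edge, on its outer face, 180 mm from the hinge; axes as lid_hinge
- lock_shaft: upright steel D-shaft on the lock housing; does not turn. Origin on its axis at the housing's top face (55 mm above the table), z up. It rises 36 mm: 20 mm diameter with one flat, 4 mm from the axis, facing this body's +x; the top 6 mm taper inwards by about 2 mm. A spring collar lies round it
- collar (a joint): how far the steel spring collar (ring of 38 mm diameter round the shaft, upper face 16 mm above the shaft's origin) is pushed down, m: 0 is up, 0.006 fully down. The spring resists with 4 N at first, 10 N at the bottom, and pushes back up when let go; the knob's weight does not move it
- knob: loose black plastic locking knob, upright on the table, 60 mm high, 60 to 130 g. Origin: centre of its underside, on the bore's axis, z up. From below: hub 40 mm in diameter, 30 mm high; disc 44 mm in diameter, to 34 mm height; bar grip 14 mm wide (y), 44 mm long (x), from 34 to 60 mm height, to be pinched across y. A wedge-shaped nose points along +x
- bore (a point): mouth of the knob's bore, at the knob's origin. D-shaped, open below, 30 mm deep, 22.5 mm in diameter, its flat 5.25 mm from the axis on the knob's +x side, the side of the nose. Play on the shaft about 1.25 mm, 0.14 rad. With nose and shaft flat pointing the same way it goes down to the collar (16 mm above the shaft's origin), pressed to 10 mm; wrongly turned it stays above 30 mm
- nose (a point): tip of the knob's nose, 40 mm from the axis along the knob's +x, 37 mm above its underside; the nose is 14 mm high and narrows from 14 to 5 mm
- round_knob: bystander: plain round shelf knob without a nose, black disc 44 mm wide and 18 mm high with a bare steel stub 32 mm wide on top, 30 mm high in all; origin under its centre
- stamp: bystander: wooden hand stamp, foot 50 x 30 mm, 56 mm high; origin under its centre
- crank: bystander: steel crank handle lying flat, hub 48 mm wide, arm reaching 110 mm along its x with an upright black grip 61 mm high; origin under the hub
- pencil_cup: bystander: dark cup of 72 mm diameter, 90 mm high, pencils reaching 145 mm; origin under its centre
- mug: bystander: white mug, 76 mm wide, 90 mm high; origin under its centre
- tape: bystander: roll of paper tape lying flat, 90 mm wide, 24 mm high; origin under its centre
- punch: bystander: desk hole punch, 110 x 70 x 48 mm; origin under its centre
Mind the look-alikes: they are no part of the job. Leave any orange look-alike of the knob alone.

How it is judged:
By the outcome, as a careful person would: the job done as asked, in the order asked, and still so for the second after the job is handed in, while the arm keeps its last pose, push and grip.
It also fails if it takes over 58 s, if anything falls off the work surface, if the arm or the gripper's body presses on something with over 40 N, if the wrist force passes 120 N, or if a joint passes its speed limit or range.

## Working session

There is one attempt and no reset: what is moved stays moved. The work goes in short steps, Python scripts to look and compute and a tool call to move; the robot and the scene stay as the last step left them, time stands still between calls to the robot, and variables do not carry over. Pictures are saved under pics/ and viewed, at most 10 in all, crops included, and the job is handed in when it is done.

Besides the shell and the picture viewer there is one more tool, called after "Emit:" as name([rows], argument=value, ...), one row to a line, values as JSON. carry_out: Moves the arm, as the interface text tells. Its arguments: {"type":"object","properties":{"moves":{"type":"array","items":{"type":"array","items":{"type":"number"}}},"fingers":{"type":"number"},"force":{"type":"number"}},"required":["moves"]}

```bash
mkdir -p pics; ls; cat > h.py <<'E'
import numpy as np, cv2
from scipy.spatial.transform import Rotation as R
from bench import read_state, viewer, r
def shot(name,tag):
    c=viewer.camera(name); cv2.imwrite(f'pics/{tag}.png',c['pixels'][:,:,::-1]); np.save(f'pics/{tag}.npy',c,allow_pickle=True); return c
def load(tag): return np.load(f'pics/{tag}.npy',allow_pickle=True).item()
def ray(c,u,v):
    K=np.array([[c['fx'],0,c['cx']],[0,c['fy'],c['cy']],[0,0,1.]])
    p=np.stack([np.ravel(u),np.ravel(v)],1).astype(float)
    return cv2.undistortPoints(p[:,None],K,np.array([c['k1'],0,0,0.]))[:,0]
def pts(c,u,v):
    u=np.ravel(u);v=np.ravel(v); q=ray(c,u,v); z=c['range_z'][np.round(v).astype(int),np.round(u).astype(int)]
    return R.from_quat(c['orientation']).apply(np.c_[q*z[:,None],z])+c['xyz']
def onz(c,u,v,h):
    q=ray(c,u,v); d=R.from_quat(c['orientation']).apply(np.c_[q,np.ones(len(q))]); o=np.array(c['xyz'])
    return o+d*((h-o[2])/d[:,2])[:,None]
def cloud(c):
    v,u=np.mgrid[:420,:560]; return pts(c,u,v).reshape(420,560,3)
E
python3 - <<'E'
from h import *
for n in ('scene','top'):
    c=shot(n,n); print(n,c['xyz'],c['orientation'],c['fx'],c['k1'])
a=np.hstack([cv2.imread('pics/scene.png'),cv2.imread('pics/top.png')])
s=read_state(); print(s['ee_pos'],s['eef_rot'],s['width'],r.finger_overhang)
E
```

```text
pics
scene [ 1.0354613  -0.59341852  0.72050659] [ 0.85044781  0.3212252  -0.14939396 -0.38888859] 395.83782356561744 -0.014927487499532082
top [ 0.34033876 -0.01668104  1.25012494] [ 0.70634435 -0.70396454  0.0516472  -0.05333057] 379.99003579203884 -0.03216880445506708
[ 0.14955536 -0.60649012  0.23581235] [ 9.92701443e-01  1.20596043e-01 -1.08208265e-04 -6.54450157e-04] 0.0866487219748589 0.014
```

View pics/scene.png

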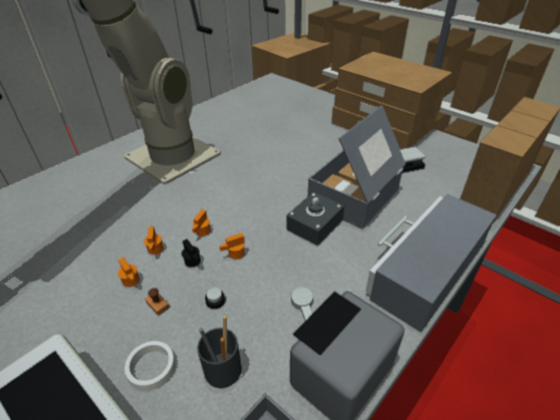

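View pics/top.png

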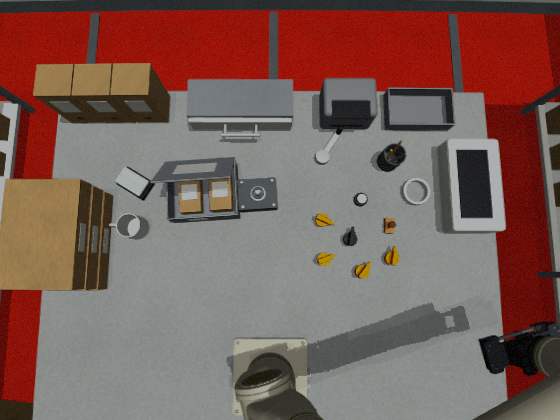

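The scene view shows the case with its lid open, the lock beside it, and the black nosed knob at about (190,253). In the top view the knob is at (350,237), the lock shaft at (258,192), the case's left corner at about (169,220), and the lid's free edge runs roughly (156,180)–(240,175). Orange look-alikes surround the knob.

```bash
python3 - <<'E'
from h import *
c=load('top'); P=cloud(c); s=load('scene'); Q=cloud(s)
# knob points
for nm,C,im,(u0,u1,v0,v1) in (('top',P,c,(335,365,222,252)),('scene',Q,s,(175,205,235,270))):
    A=C[v0:v1,u0:u1].reshape(-1,3); col=im['pixels'][v0:v1,u0:u1].reshape(-1,3).max(1)
    m=(A[:,2]>.01)&(col<70); k=A[m]; print(nm,len(k),k.min(0),k.max(0))
    t=k[k[:,2]>.052]; print(' grip top',len(t),t.mean(0))
    q=k[k[:,2]>.03]; cc=q[:,:2]-q[:,:2].mean(0); w,V=np.linalg.eigh(cc.T@cc); print(' axis',V[:,1], q.mean(0))
# lock
A=P[175:212,240:280].reshape(-1,3); m=abs(A[:,2]-.055)<.006; 
h=A[m]; rect=cv2.minAreaRect((h[:,:2]*1000).astype(np.float32)); print('housing',rect,h[:,2].mean())
A=np.r_[P[175:212,240:280].reshape(-1,3),Q[185:230,290:340].reshape(-1,3)]
t=A[(A[:,2]>.080)&(A[:,2]<.1)]; print('shaft',len(t),t.mean(0),t.min(0),t.max(0))
# lid plane, from scene
B=Q[110:200,345:405].reshape(-1,3); B=B[(B[:,2]>.12)&(B[:,2]<.35)]
for _ in range(4):
    m0=B.mean(0); n=np.linalg.svd(B-m0,full_matrices=False)[2][2]; B=B[abs((B-m0)@n)<.006]
print('lid n',n*np.sign(n[0]),m0,len(B),B.min(0),B.max(0)); 
for i,(C,im,box) in enumerate(((P,c,(325,375,215,260)),(Q,s,(165,225,220,275)))):pass
def crop(im,u0,u1,v0,v1,w,h): return cv2.resize(im['pixels'][v0:v1,u0:u1,::-1],(w,h),interpolation=cv2.INTER_CUBIC)
cv2.imwrite('pics/crop1.png',np.vstack([np.hstack([crop(c,330,370,222,252,400,300),crop(c,240,280,178,208,400,300)]),np.hstack([crop(s,170,210,237,267,400,300),crop(s,295,335,190,220,400,300)])]))
E
```

```text
top 168 [ 0.34033876 -0.2750172   0.01038293] [ 0.46621296 -0.01668104  1.25012494]
 grip top 65 [ 0.4263352  -0.25100996  0.0776807 ]
 axis [-0.51407781  0.85774355] [ 0.43100666 -0.2514304   0.05418135]
scene 320 [ 0.40955692 -0.27925025  0.01067111] [ 0.46897058 -0.23657595  0.06077715]
 grip top 90 [ 0.43375286 -0.25924251  0.05760635]
 axis [-0.99430255  0.10659476] [ 0.43858813 -0.26195091  0.0444096 ]
housing ((571.9489135742188, 41.82612228393555), (100.71259307861328, 118.74248504638672), 4.1913299560546875) 0.05466099946115664
shaft 129 [0.57080793 0.0730604  0.08635912] [0.53697118 0.02932155 0.08018856] [0.5982986  0.10959724 0.0957357 ]
lid n [0.82926835 0.06693914 0.55482713] [0.61746244 0.1966322  0.18331547] 1393 [0.56888842 0.11994264 0.1200576 ] [0.66336492 0.27480446 0.24297429]
```

View pics/crop1.png

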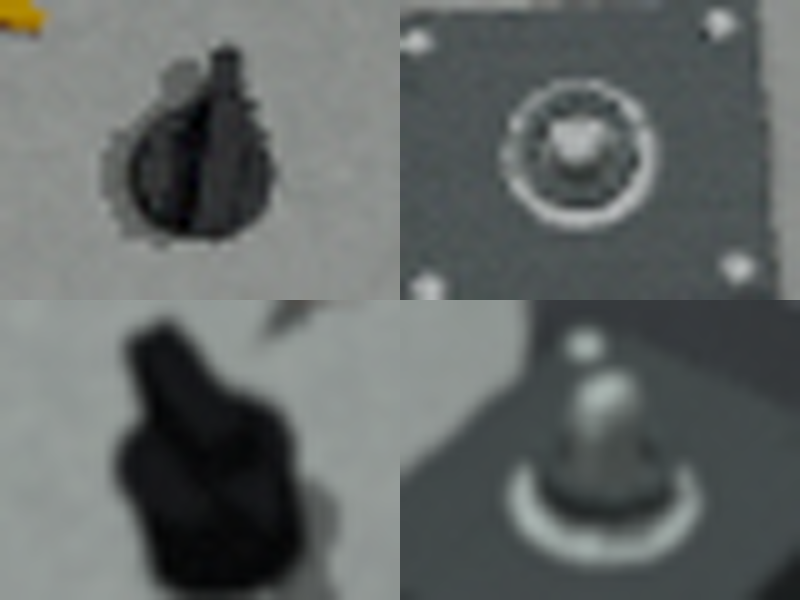

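The crop shows the knob centre at about (350,239) with its nose tip at about (352.7,227), so it points roughly along +x. The collar centre is at about (258,193.5), and the shaft's flat is still unclear. I'll move over the knob and use the wrist camera.

Emit:
carry_out([
  [0.85, -0.7, -0.2, 0, 0, 0],
  [0.85, -0.7, -0.2, 0, 0, 0],
  [0.85, -0.7, -0.2, 0, 0, 0],
  [0.85, -0.7, -0.2, 0, 0, 0],
  [0.85, -0.7, -0.2, 0, 0, 0],
  [0.85, -0.7, -0.2, 0, 0, 0],
  [0.85, -0.7, -0.2, 0, 0, 0],
  [0.85, -0.7, -0.2, 0, 0, 0],
  [0.85, -0.7, -0.2, 0, 0, 0],
  [0, 0, 0, 0, 0, 0],
  [0, 0, 0, 0, 0, 0],
], fingers=0, force=20)

```text
time: 1.48
ee_pos: [0.3859, -0.2894, 0.3082]
eef_rot: [0.993, 0.12, -0.0, -0.0]
ft_force: [-0.9, -1.2, 0.3]
width: 0.0007
grip_force: 0.0
```

```bash
python3 - <<'E'
from h import *
c=shot('wrist','w1'); print(c['xyz'],R.from_quat(c['orientation']).as_matrix().round(3),c['fx'])
s=read_state(); print(s['time'],s['ee_pos'],s['eef_rot'],s['ft_force'])
t=load('top'); print('collar c',onz(t,[258.0],[193.5],.071)); print('knob',onz(t,[350.1],[239],.034))
E
```

```text
[ 0.46593622 -0.2701726   0.45529712] [[ 0.24  -0.927 -0.288]
 [-0.971 -0.229 -0.07 ]
 [-0.001  0.297 -0.955]] 348.4328394143854
1.525 [ 0.38562189 -0.28975805  0.30813542] [ 9.92791965e-01  1.19849788e-01 -3.60469631e-04 -1.09012670e-04] [-0.8079194  -0.56985135  0.59630562]
collar c [[0.56768715 0.03945575 0.071     ]]
knob [[ 0.42756115 -0.25514632  0.034     ]]
```

View pics/w1.png

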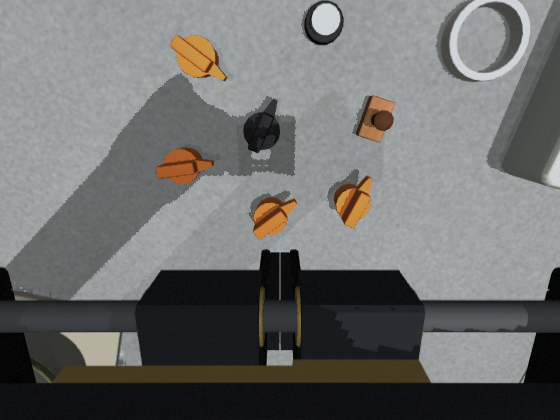

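The wrist view shows the knob at about (262,130), with its bar from about (254,150) to the nose tip at about (272,100). Next stop is the shaft; I'll measure the knob from an enlarged crop afterwards.

Emit:
carry_out([
  [0.6, -0.85, 0, 0, 0, 0],
  [0.6, -0.85, 0, 0, 0, 0],
  [0.6, -0.85, 0, 0, 0, 0],
  [0.6, -0.85, 0, 0, 0, 0],
  [0.6, -0.85, 0, 0, 0, 0],
  [0.6, -0.85, 0, 0, 0, 0],
  [0.6, -0.85, 0, 0, 0, 0],
  [0.6, -0.85, 0, 0, 0, 0],
  [0, 0, 0, 0, 0, 0.6],
  [0, 0, 0, 0, 0, 0.6],
  [0, 0, 0, 0, 0, 0],
  [0, 0, 0, 0, 0, 0],
])

```text
time: 3.02
ee_pos: [0.5077, 0.0204, 0.3083]
eef_rot: [0.999, 0.037, -0.0, 0.0]
ft_force: [-0.3, 0.7, -0.1]
width: 0.0004
grip_force: 0.0
```

```bash
cat >> h.py <<'E'
def crop(im,u0,v0,w,h,k): return cv2.resize(im['pixels'][v0:v0+h,u0:u0+w,::-1],(w*k,h*k),interpolation=cv2.INTER_CUBIC)
def pix(c,X):
    q=R.from_quat(c['orientation']).inv().apply(np.atleast_2d(X)-c['xyz']); q=q[:,:2]/q[:,2:]; q=q*(1+c['k1']*(q**2).sum(1,keepdims=True))
    return q*[c['fx'],c['fy']]+[c['cx'],c['cy']]
E
python3 - <<'E'
from h import *
c=shot('wrist','w2'); s=read_state(); print(s['time'],s['ee_pos'],s['eef_rot'],s['ft_force'])
w=load('w1'); u,v=pix(c,[.568,.039,.071])[0].round().astype(int); print(u,v)
u0,v0=max(u-25,0),max(v-30,0); print(u0,v0)
cv2.imwrite('pics/crop2.png',np.hstack([crop(w,237,90,50,70,8),crop(c,u0,v0,50,70,8)]))
P=cloud(c); m=abs(P[...,2]-.055)<.004; h=P[m]; h=h[(abs(h[:,0]-.57)<.08)&(abs(h[:,1]-.04)<.08)]; print(cv2.minAreaRect((h[:,:2]*1000).astype(np.float32)))
E
```

```text
3.075 [0.50768015 0.020591   0.3084195 ] [ 9.99300491e-01  3.73967374e-02 -1.05247151e-04  4.96942936e-05] [-0.10305787  0.27436223  0.51174736]
266 123
241 93
((571.570068359375, 45.96281051635742), (139.58151245117188, 149.4058837890625), 86.91767883300781)
```

View pics/crop2.png

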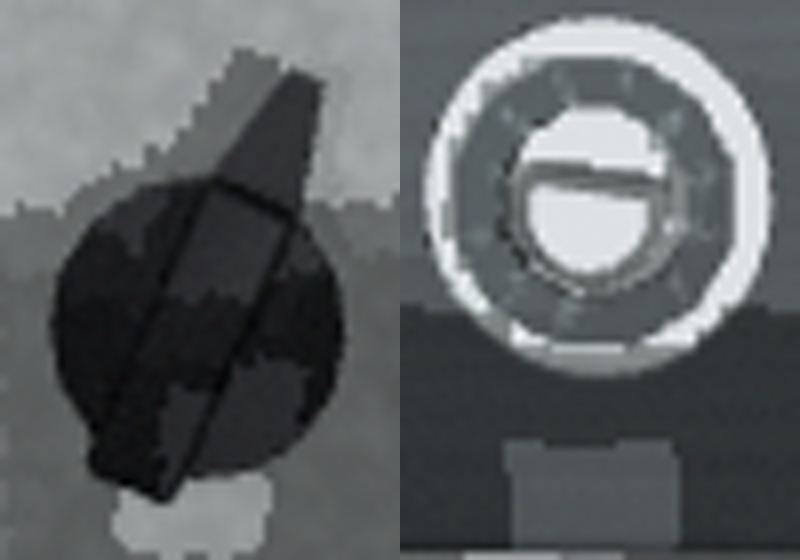

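The right panel shows the shaft top as a D. Its flat edge runs from about (530,165) to (665,178) in the crop, and the lighter segment above it is probably a lower ledge, which depth will confirm. The left panel shows the bar's top edges from (210,185) to (105,430) and (295,225) to (180,490), with the nose tip at about (308,80).

```bash
python3 - <<'E'
from h import *
c=load('w2'); w=load('w1')
def f(x,y,u0,v0): return u0+x/8-.5+.0, v0+y/8-.5
# depth check
for x,y in ((590,235),(590,210),(590,130),(590,80),(590,35)):
    u,v=f(x-400,y,241,93); print((x,y),pts(c,[u],[v])[0].round(4))
a=[onz(c,*[[t] for t in f(x-400,y,241,93)],.089)[0] for x,y in ((530,180),(655,190))]; d=a[1]-a[0]; print('flat',a,np.degrees(np.arctan2(d[1],d[0]))+90)
def circ(pt,z):
    q=np.array([onz(c,*[[t] for t in f(x-400,y,241,93)],z)[0,:2] for x,y in pt])
    A=np.c_[2*q,np.ones(len(q))]; s=np.linalg.lstsq(A,(q**2).sum(1),rcond=None)[0]; return s[:2],np.sqrt(s[2]+s[:2]@s[:2])
print('collar',circ([(425,195),(770,195),(598,18),(480,65),(720,65)],.071))
k=[onz(w,*[[t] for t in f(x,y,237,90)],.060)[0] for x,y in ((210,185),(105,430),(295,225),(180,490))]
for i in (0,2): d=k[i]-k[i+1]; print('bar yaw',np.degrees(np.arctan2(d[1],d[0])),np.linalg.norm(d))
print('bar mid',np.mean(k,0), 'width',np.linalg.norm(k[0]-k[2]))
n=onz(w,*[[t] for t in f(308,80,237,90)],.044)[0]; print('nose',n)
q=[onz(w,*[[t] for t in f(x,y,237,90)],.034)[0] for x,y in ((52,325),(345,325))]; print('disc',np.mean(q,0),np.linalg.norm(q[0]-q[1]))
# housing rect & lid
P=cloud(c); h=P[abs(P[...,2]-.055)<.003]; h=h[(abs(h[:,0]-.57)<.07)&(abs(h[:,1]-.04)<.09)]; print('housing',h.min(0),h.max(0))
E
```

```text
(590, 235) [0.5697 0.0406 0.0891]
(590, 210) [0.5729 0.0408 0.0899]
(590, 130) [0.5819 0.0428 0.0547]
(590, 80) [0.5885 0.0426 0.071 ]
(590, 35) [0.5943 0.0436 0.0557]
flat [array([0.57591926, 0.04861833, 0.089     ]), array([0.5758951, 0.032728 , 0.089    ])] -0.0871112578600588
collar (array([0.57354644, 0.04044173]), np.float64(0.02302575215001892))
bar yaw -10.822693540727908 0.0363457623516023
bar yaw -10.566550175188349 0.039647350275304
bar mid [ 0.43122836 -0.25725085  0.06      ] width 0.012720597691548567
nose [ 0.4675989  -0.26405533  0.044     ]
disc [ 0.43030758 -0.25633404  0.034     ] 0.043255386550615275
housing [ 0.50030615 -0.02142305  0.05200573] [0.63990341 0.12998286 0.05796776]
```

Depth confirms it. The shaft top is at 0.089–0.091 m, and its flat faces yaw ≈ 0° with the axis near (0.5725, 0.041). The knob is at (0.430, −0.256) with yaw ≈ −10.7°, and the lid angle is ≈ 0.98. Now the lid.

Emit:
carry_out([
  [0.53, -0.86, 0, 0, 0, 0],
  [0.53, -0.86, 0, 0, 0, 0],
  [0.53, -0.86, 0, 0, 0, 0],
  [0.53, -0.86, 0, 0, 0, 0],
  [0.53, -0.86, 0, 0, 0, 0],
  [0, 0, 0.5, 0, 0, 0],
  [-0.06, 0, 0.6, 0, 0, 0],
  [-0.1, 0, 0.6, 0, 0, 0],
  [-0.4, 0, 0.45, 0, 0, 0],
  [-0.4, 0, 0.45, 0, 0, 0],
  [-0.25, 0, 0.37, 0, 0, 0],
  [-0.25, 0, 0.37, 0, 0, 0],
])

```text
time: 4.58
ee_pos: [0.5425, 0.1959, 0.1747]
eef_rot: [0.999, 0.037, 0.0, 0.0]
ft_force: [2.2, 0.7, 1.4]
width: 0.0004
grip_force: 0.6
```

Emit:
carry_out([
  [-0.14, 0, 0.42, 0, 0, 0],
  [-0.13, 0, 0.42, 0, 0, 0],
  [-0.05, 0, 0.36, 0, 0, 0],
  [-0.03, 0, 0.3, 0, 0, 0],
  [0, 0, 0.1, 0, 0, 0],
  [0, 0, 0, 0, 0, 0],
])

```text
time: 5.32
ee_pos: [0.5287, 0.1953, 0.1111]
eef_rot: [0.999, 0.037, 0.0, 0.0]
ft_force: [0.7, -0.0, 0.5]
width: 0.0007
grip_force: 0.0
```

Emit:
carry_out([
  [0, 0, 0.1, 0, 0, 0],
  [0, 0, 0.1, 0, 0, 0],
  [0, 0, 0, 0, 0, 0],
])

```text
time: 5.7
ee_pos: [0.529, 0.1955, 0.1101]
eef_rot: [0.999, 0.037, 0.001, 0.002]
ft_force: [-32.5, -16.4, 79.0]
width: 0.0001
grip_force: 39.5
```

```bash
python3 - <<'E'
from h import *
s=read_state(); print(s['ee_pos'],s['ft_force'])
c=shot('wrist','w3'); sc=shot('scene','s3'); P=cloud(sc)
B=P[120:230,300:410].reshape(-1,3); m=(B[:,2]>.085)&(B[:,2]<.13)&(B[:,1]>.11)&(B[:,1]<.32)&(B[:,0]>.5)&(B[:,0]<.7); b=B[m]
A=np.c_[b[:,:2],np.ones(len(b))]; print(len(b),np.linalg.lstsq(A,b[:,2],rcond=None)[0],np.percentile(b,[2,50,98],axis=0))
cv2.imwrite('pics/crop3.png',crop(sc,290,110,130,110,5))
E
```

```text
[0.5290011  0.19554829 0.11006522] [-32.53590038 -16.44835598  79.00297151]
2830 [-0.01830554  0.00080192  0.10599317] [[0.50766789 0.11206353 0.08858651]
 [0.59835967 0.19670487 0.09494927]
 [0.67543392 0.31439037 0.10569103]]
```

View pics/crop3.png

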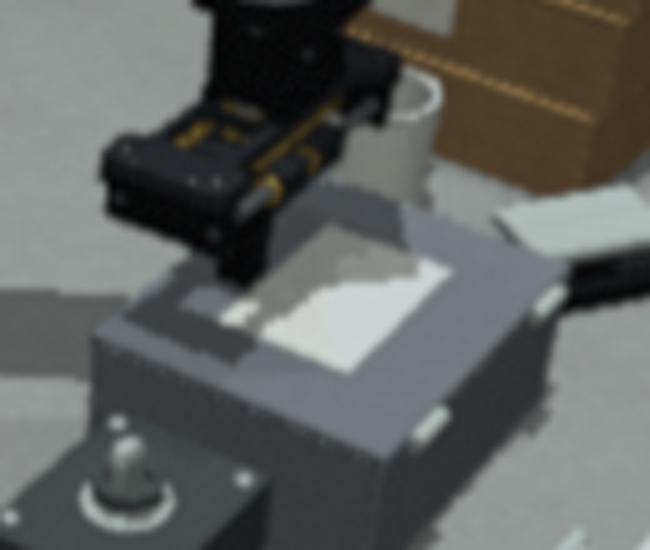

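The view shows the lid level on the rim, with the fingertips on it at about (240,275). The arm is stiff, so I'll ease off at once, then go to the knob and turn the fingers to its bar.

Emit:
carry_out([
  [0, 0, -0.2, 0, 0, 0],
  [0, 0, -0.8, 0, 0, 0],
  [0, 0, -0.8, 0, 0, 0],
  [0, 0, -0.5, 0, 0, 0],
  [-0.27, 0.92, 0, 0, 0, 0],
  [-0.27, 0.92, 0, 0, 0, 0],
  [-0.27, 0.92, 0, 0, 0, 0],
  [-0.27, 0.92, 0, 0, 0, 0],
  [-0.27, 0.92, 0, 0, 0, 0],
  [-0.27, 0.92, 0, 0, 0, 0],
  [-0.27, 0.92, 0, 0, 0, 0],
  [-0.27, 0.92, 0, 0, 0, 0],
  [-0.27, 0.92, 0, 0, 0, 0],
  [-0.27, 0.92, 0, 0, 0, 0],
  [-0.27, 0.92, 0, 0, 0, 0],
  [-0.27, 0.92, 0, 0, 0, 0],
  [0, 0, 0, 0, 0, 0.95],
  [0, 0, 0, 0, 0, 0.95],
  [0, 0, 0, 0, 0, 0],
  [0, 0, 0, 0, 0, 0],
], fingers=45)

```text
time: 8.3
ee_pos: [0.432, -0.2547, 0.1948]
eef_rot: [0.996, -0.094, -0.0, 0.0]
ft_force: [-0.5, 0.0, -0.9]
width: 0.0451
grip_force: 0.0
```

```bash
python3 - <<'E'
from h import *
s=read_state(); print(s['time'],s['ee_pos'],np.degrees(R.from_quat(s['eef_rot']).as_matrix()[:2,0]),s['ft_force'],s['width'])
T=R.from_quat(s['eef_rot']); d=np.array([.4305,-.2565,.052])-s['ee_pos']; print('tool units',T.inv().apply(d)/.04, 'yaw',np.degrees(np.arctan2(*T.as_matrix()[[1,0],0])), T.as_matrix().round(4))
t=shot('top','t4'); P=cloud(t); b=P[150:225,150:245].reshape(-1,3); b=b[(abs(b[:,0]-.58)<.09)&(abs(b[:,1]-.215)<.1)]
A=np.c_[b[:,:2]-[.58,.215],np.ones(len(b))]; print('lid',np.linalg.lstsq(A,b[:,2],rcond=None)[0],np.percentile(b[:,2],[2,50,98]))
E
```

```text
8.3 [ 0.43198462 -0.25473341  0.19482392] [ 56.28809192 -10.69845764] [-0.51766013  0.00931065 -0.94644493] 0.04513188969898765
tool units [-0.02772572  0.05008726  3.57060509] yaw -10.761621879243279 [[ 9.824e-01 -1.867e-01 -1.000e-04]
 [-1.867e-01 -9.824e-01 -0.000e+00]
 [-1.000e-04  1.000e-04 -1.000e+00]]
lid [0.0664389  0.03580356 0.09456424] [0.03836497 0.09635787 0.10110951]
```

Emit:
carry_out([
  [-0.03, 0.05, 0.7, 0, 0, 0],
  [0, 0, 0.8, 0, 0, 0],
  [0, 0, 0.8, 0, 0, 0],
  [0, 0, 0.6, 0, 0, 0],
  [0, 0, 0.4, 0, 0, 0],
  [0, 0, 0.25, 0, 0, 0],
  [0, 0, 0, 0, 0, 0],
  [0, 0, 0, 0, 0, 0],
])

```text
time: 9.35
ee_pos: [0.431, -0.2568, 0.0537]
eef_rot: [0.995, -0.095, 0.001, 0.0]
ft_force: [-0.5, 0.3, 0.2]
width: 0.0446
grip_force: 0.0
```

Emit:
carry_out([
  [0, 0, 0, 0, 0, 0],
  [0, 0, 0, 0, 0, 0],
  [0, 0, 0, 0, 0, 0],
  [0, 0, 0, 0, 0, 0],
  [0, 0, 0, 0, 0, 0],
  [0, 0, 0, 0, 0, 0],
], fingers=0, force=45)

```text
time: 10.1
ee_pos: [0.4304, -0.2566, 0.053]
eef_rot: [0.995, -0.095, 0.0, 0.0]
ft_force: [-0.3, 0.0, 1.1]
width: 0.0139
grip_force: 45.0
```

Emit:
carry_out([
  [0, 0, -0.4, 0, 0, 0],
  [0, 0, -0.8, 0, 0, 0],
  [0, 0, -0.9, 0, 0, 0],
  [0, 0, -0.9, 0, 0, 0],
  [0, 0, -0.6, 0, 0, 0],
  [0.233, -0.886, 0, 0, 0, 0],
  [0.233, -0.886, 0, 0, 0, 0],
  [0.233, -0.886, 0, 0, 0, 0],
  [0.233, -0.886, 0, 0, 0, 0],
  [0.233, -0.886, 0, 0, 0, 0],
  [0.233, -0.886, 0, 0, 0, 0],
  [0.233, -0.886, 0, 0, 0, 0],
  [0.233, -0.886, 0, 0, 0, 0],
  [0.233, -0.886, 0, 0, 0, 0],
  [0, 0, 0, 0, 0, -0.67],
  [0, 0, 0, 0, 0, -0.67],
  [0, 0, 0, 0, 0, 0],
  [0, 0, 0, 0, 0, 0],
])

```text
time: 12.35
ee_pos: [0.5733, 0.0405, 0.1974]
eef_rot: [1.0, -0.003, 0.0, 0.0]
ft_force: [-0.3, -0.7, -1.8]
width: 0.0136
grip_force: 45.0
```

```bash
python3 - <<'E'
from h import *
s=read_state(); T=R.from_quat(s['eef_rot']); M=T.as_matrix(); e=np.array(s['ee_pos']); print(s['time'],e,s['width'],s['grip_force'],s['ft_force'],'yaw',np.degrees(np.arctan2(M[1,0],M[0,0])))
c=shot('wrist','w5'); X=e+T.apply([[.040,0,.053-.037],[0.022,0,-.007],[.04,0,.053-.044]]); print('pred tip,bar front',pix(c,X)); print('shaft top pix',pix(c,[.5725,.041,.091]))
u,v=pix(c,X)[0].astype(int); u0,v0=u-40,min(v-35,350); print(u0,v0); cv2.imwrite('pics/crop5.png',crop(c,u0,v0,80,70,8))
E
```

```text
12.35 [0.57332371 0.04052639 0.19741932] 0.013629116445656888 44.99181389808655 [-0.32604005 -0.70799635 -1.83379704] yaw -0.3619742717382189
pred tip,bar front [[279.04470911 194.25474082]
 [278.90169438 247.58709601]
 [279.0071117  198.04594653]]
shaft top pix [[278.68766697 216.29409255]]
239 159
```

View pics/crop5.png

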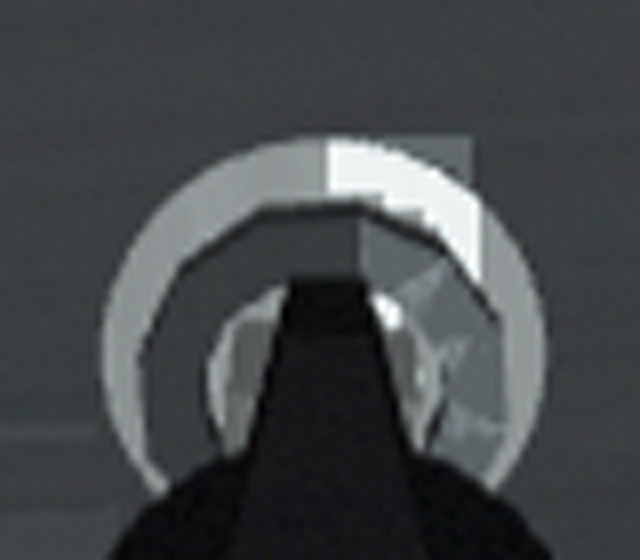

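The nose tip's front face is at crop (327, 285–330), about 3 px lower than predicted, so the knob sits about 1.5 mm behind the TCP in x. The washer ring spans crop x from 102 to 547 with its top at y = 138. I'll solve for the remaining offset from this same view.

```bash
python3 - <<'E'
from h import *
c=load('w5'); s=read_state(); e=np.array(s['ee_pos'])
P=lambda x,y,z: onz(c,[239+x/8-.5],[159+y/8-.5],z)[0]
print('depth washer',pts(c,[239+200/8],[159+190/8]),'collar',pts(c,[239+200/8],[159+250/8]))
def circ(pt,z):
    q=np.array([P(x,y,z)[:2] for x,y in pt]); A=np.c_[2*q,np.ones(len(q))]; t=np.linalg.lstsq(A,(q**2).sum(1),rcond=None)[0]; return t[:2],np.sqrt(t[2]+t[:2]@t[:2])
print('washer',circ([(102,345),(547,352),(325,138),(165,490),(490,490)],.056))
print('collar',circ([(140,360),(505,360),(325,203)],.071))
k=e[2]-.053
print('nose tip bottom edge',P(330,283,k+.030),'top edge',P(325,332,k+.044),'TCP',e)
print('depth nose',pts(c,[239+327/8],[159+400/8]))
# shaft again from w2: D bottom & sides at the top
w=load('w2'); Q=lambda x,y,z: onz(w,[241+(x-400)/8-.5],[93+y/8-.5],z)[0]
print('w2 D bottom',Q(590,272,.091),'left',Q(522,230,.088),'right',Q(652,230,.088),'flat',Q(592,185,.091), 'shaft base sides',Q(508,215,.075),Q(690,215,.075))
E
```

```text
depth washer [[0.59102281 0.05341307 0.05626763]] collar [[0.5865852  0.05312914 0.06470821]]
washer (array([0.57337698, 0.04067703]), np.float64(0.02371814035873208))
collar (array([0.57454951, 0.04094979]), np.float64(0.018787136902943133))
nose tip bottom edge [0.61168036 0.03994164 0.17431239] top edge [0.61235202 0.04022342 0.18831239] TCP [0.57331392 0.04054596 0.19731239]
depth nose [[0.60759911 0.03989995 0.18708196]]
w2 D bottom [0.56529421 0.040247   0.091     ] left [0.56965141 0.04935533 0.088     ] right [0.57090608 0.03278682 0.088     ] flat [0.57597858 0.04066069 0.091     ] shaft base sides [0.57071654 0.0521275  0.075     ] [0.57253199 0.02814855 0.075     ]
```

Emit:
carry_out([
  [0.04, -0.01, 0.3, 0, 0, 0],
  [0, 0, 0.5, 0, 0, 0],
  [0, 0, 0.3, 0, 0, 0],
  [0, 0, 0.1, 0, 0, 0],
  [0, 0, 0.05, 0, 0, 0],
  [0, 0, 0.05, 0, 0, 0],
  [0, 0, 0, 0, 0, 0],
  [0, 0, 0, 0, 0, 0],
])

```text
time: 13.4
ee_pos: [0.5751, 0.0411, 0.1452]
eef_rot: [1.0, -0.002, 0.0, 0.0]
ft_force: [0.5, -0.5, -1.0]
width: 0.0136
grip_force: 45.0
```

Emit:
carry_out([
  [0, 0, 0.05, 0, 0, 0],
  [0, 0, 0.05, 0, 0, 0],
  [0, 0, 0.05, 0, 0, 0],
  [0, 0, 0, 0, 0, 0],
])

```text
time: 13.9
ee_pos: [0.5748, 0.0411, 0.1387]
eef_rot: [1.0, -0.002, -0.0, 0.0]
ft_force: [0.4, -1.3, -1.2]
width: 0.0135
grip_force: 45.0
```

Emit:
carry_out([
  [0, 0, 0.05, 0, 0, 0],
  [0, 0, 0.05, 0, 0, 0],
  [0, 0, 0.05, 0, 0, 0],
  [0, 0, 0, 0, 0, 0],
])

```text
time: 14.4
ee_pos: [0.5748, 0.0411, 0.1327]
eef_rot: [1.0, -0.002, -0.0, 0.0]
ft_force: [-0.4, 0.9, -0.2]
width: 0.0135
grip_force: 45.0
```

Emit:
carry_out([
  [0, 0, 0.07, 0, 0, 0],
  [0, 0, 0.07, 0, 0, 0],
  [0, 0, 0.05, 0, 0, 0],
  [0, 0, 0.04, 0, 0, 0],
  [0, 0, 0.03, 0, 0, 0],
  [0, 0, 0, 0, 0, 0],
])

```text
time: 15.15
ee_pos: [0.575, 0.0411, 0.1228]
eef_rot: [1.0, -0.002, 0.0, 0.0]
ft_force: [-2.5, 0.6, 3.4]
width: 0.0138
grip_force: 45.0
```

On the collar, and the spring is starting to resist. I'll raise the grip and press further.

Emit:
carry_out([
  [0, 0, 0.025, 0, 0, 0],
  [0, 0, 0.025, 0, 0, 0],
  [0, 0, 0.025, 0, 0, 0],
  [0, 0, 0.025, 0, 0, 0],
  [0, 0, 0, 0, 0, 0],
], force=60)

```text
time: 15.78
ee_pos: [0.5751, 0.0411, 0.1189]
eef_rot: [1.0, -0.002, 0.0, 0.0]
ft_force: [-3.3, -0.5, 7.6]
width: 0.0138
grip_force: 60.0
```

Emit:
carry_out([
  [0, 0, 0.025, 0, 0, 0],
  [0, 0, 0.02, 0, 0, 0],
  [0, 0, 0, 0, 0, 0],
  [0, 0, 0, 0, 0, 0],
])

```text
time: 16.27
ee_pos: [0.5752, 0.0411, 0.1179]
eef_rot: [1.0, -0.002, 0.0, 0.0]
ft_force: [-5.5, -1.6, 13.5]
width: 0.0134
grip_force: 60.0
```

Emit:
carry_out([
  [0, 0, 0.015, 0, 0, 0],
  [0, 0, 0, 0, 0, 0],
  [0, 0, 0, 0, 0, 0],
])

```text
time: 16.65
ee_pos: [0.5754, 0.0411, 0.1179]
eef_rot: [1.0, -0.002, 0.001, 0.0]
ft_force: [-7.8, -1.2, 18.9]
width: 0.0134
grip_force: 60.0
```

```bash
python3 - <<'E'
from h import *
t=shot('top','t9'); sc=shot('scene','s9'); s=read_state(); print(s['time'],s['ee_pos'],s['ft_force'],s['grip_force'])
P=cloud(sc); b=P[120:230,300:410].reshape(-1,3); b=b[(abs(b[:,0]-.59)<.08)&(abs(b[:,1]-.22)<.09)&(b[:,2]>.08)&(b[:,2]<.11)]
A=np.c_[b[:,:2]-[.59,.22],np.ones(len(b))]; print('lid',len(b),np.linalg.lstsq(A,b[:,2],rcond=None)[0])
cv2.imwrite('pics/c9.png',np.hstack([crop(sc,290,120,130,150,3),crop(t,155,145,130,150,3)]))
E
```

```text
16.75 [0.57532435 0.04113522 0.11784125] [-7.90993807 -1.49436883 18.49503271] 60.00769078731537
lid 1833 [-0.00951709 -0.00271268  0.09521253]
```

View pics/c9.png

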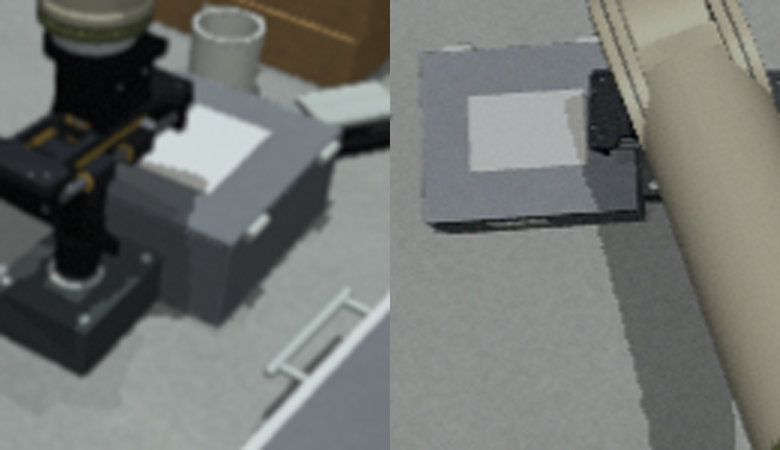

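The pictures show the lid level and the knob down on the lock, nose still toward +x. The last press added 5 N with no travel (18.5 N against the spring's 10 N), so the collar is at its stop. Handing in.

```bash
python3 -c "
from bench import r
print(r.close_job())"
```

```text
the job is handed in; nothing more can be done
None
```

I shut the lid first, then fitted the black knob on the D-shaft; it was handed in still gripped at 60 N and pressed to the stop with about 18.5 N, at about 17 s of the 58 s limit (the hand-in gave no verdict).

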